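# Hang the patio lantern on its stand and close the turnbutton

### The arm

A 7-joint arm with a two-finger parallel gripper is mounted at the origin on the work surface. World frame = base frame: x ahead of the robot, y to its left, z up, the work surface at z = 0. Lengths are in m, angles in rad, forces in N, time in s.
With the tool pointing down it reaches from about 0.425 to 0.95 m from the base axis. Payload 4.7 kg.
Tool frame: the origin (TCP) lies midway between the tips of the shut fingers; the grasp point (between the pads) lies manip.grip_point_offset behind it (manip.grip_point_offset is the distance from the TCP to the grasp point, in m); z points along the fingers, y is the line along which they close (so a half turn about z gives the same grasp; the last joint's range is limited). The gripper opens to 87 mm and grips with 3 to 60 N. Pads are 19 mm wide; open, the fingers measure 117 mm over their backs; the gripper's body (75 mm by 190 mm) begins 51 mm behind the grasp point.
Start: joints at [-1.245, 0.469, -0.049, 1.532, 0.024, 1.141, -0.082], TCP at [0.234, 0.633, 0.223] pointing down, gripper open.
Joint ranges: [-2.59, 2.59], [-0.33, 1.99], [-1.39, 1.29], [0.1, 2.45], [-1.04, 4.18], [0.21, 1.99], [-2.66, 2.66]. Speed limits (rad/s): [2.57, 2.57, 3.14, 3.14, 3.14, 3.14, 3.14].

### API

Orientations are given as a rotation vector (axis times angle).
In Python, from cell import telemetry, vision, ticket, manip gives the robot as it stands.
- The arm moves only by the shell command python3 -m jog 'ROWS' [FORCE]. ROWS is JSON, a list that holds one entry, the list of rows, each a list of 5 numbers: the finger opening in mm, from 0 to 87, then the shift along the tool's x, y, z in mm, then the turn about the tool's z in rad. A call has 1 to 20 rows; each row is the pose to reach, as a shift and turn from the pose commanded when the call began, along the tool's axes at that moment; what a row does not reach only later rows make up. A row lasts 1/10 s, in which the tool goes at most 50 mm and 8.59 degrees, less where a joint would pass 70% of its speed; a pose out of reach is approached as far as the arm can. A call with a gripper value outside its range is refused whole. The fingers move at their own pace and stop on an object; FORCE is the grip in N (left out, the last holds). Time passes only in rows, so rows that repeat a pose let the fingers close. It gives the time, the measured TCP pose, the force, the opening and the grip force at its end, in the units of the state.
- telemetry.read_state(): the state, without advancing time (a new reading comes with each control period).
- vision.read_camera(name): name is "scene" or "top" or "wrist"; returns (picture, depth): 480x640x3 uint8, blue, green, red; 480x640 float32, m along the optical axis (not along the pixel's ray), 0 where there is no reading.
- vision.calibration(name): a dict with "fov_y" (degrees; the focal length in pixels is half the picture's height over the tangent of half this angle, whatever the lens; pixels are square), "cx", "cy" (the principal point, pixels), "k1" (the pictures are not rectified: a ray, as slopes to the right and down, at radius r is drawn at 1 + k1 r^2 times it, then the intrinsics apply), "pose" (4x4, takes a point from camera to world coordinates). Camera axes: x right, y down, z forward; pixel columns grow to the right and rows downward; lengths in m; the calibration is good to about 2 mm. A picture is of the moment at which its call begins: read the wrist's pose just before it. calibration takes no time and is no camera call; for the wrist camera it gives the pose at the moment of the call.
- ticket.close_job(): hands the job in; it is judged then, once.
The state is a dict: "time": time; "joint_pos": joint angles; "joint_velocities": joint speeds; "joint_torque": joint torques, N m; "position": TCP position; "tcp_rot": TCP orientation; "force": force on the tool from outside, world axes, zero at the start; "ft_torque": the same for the moment, N m; "opening": finger opening in m; "grip_force": force on a finger pad.
Only numpy, scipy, OpenCV 4.12 (cv2) and the standard library are available. Lean on these libraries where they do the work, as an engineer would, in place of code of your own. Each camera call takes 0.05 s, during which the arm holds its last target. There are 200 camera calls.

### The job

Hang the red lantern by the eye in its top plate on the brass peg of the lantern stand and let go of it, then swing the stand's white turnbutton by its orange knob fully across in front of the lantern's plate, up to its stop, so that the wind cannot take the lantern off. Leave the other things on the table where they stand.

Things in the scene. Friction and masses are not known exactly. Their poses are not given: they have to be found in the camera images.
- lantern: LED lantern, 0.2-0.4 kg, 196 mm tall, red round base (radius 36), glass, red cap (radius 37 at 66 mm, 13 at 90 mm). Above 98 mm a flat upright aluminium eye plate, 10 mm thick (its x), 46 wide (its y), with a 36 mm round hole, axis along x, centre 126 mm up; solid from 144 to 196 mm, to grip across its thickness. Same if turned half round. Origin: centre of underside, z up
- lantern_eye (a point): centre of the eye, 126 mm above the lantern's underside; axes as the lantern's
- lantern_grip (a point): middle of the solid part of the plate where it can be gripped from above, 182 mm above the underside, 14 mm below the plate's top; axes as the lantern's
- stand: fixed steel stand. Origin: on the table below its post's front face; z up, peg points along -x (to the robot). Foot 120 x 170 mm behind x=0; post 34 wide, top z=216. Brass peg 10 thick, axis (0,0,190) to (-66,0,196), upturned tip to (-76,0,207) mm. Arm 18 wide at y=64, z 189-207, out to x=-82, carries the turnbutton. A hung lantern's eye centre is 13 mm below the peg axis
- peg_mid (a point): point on the peg's axis 38 mm out from the post, where the eye plate should hang; stand coordinates (-38, 0, 193.5) mm; axes as the stand's
- pivot (a point): pivot of the turnbutton (vertical axis), at the underside of its bar; stand coordinates (-72, 64, 216) mm; axes as the stand's
- turnbutton (a joint): angle (rad) of a white bar, 12 wide, z 216-226 mm, reaching 95 mm from the pivot, turning level. 0 = closed at its stop: bar along the stand's -y, across the peg tip, in front of the hung plate. Grows as it opens: 1.57 = bar along the stand's -x, more = out to +y; ends at 2.6. Stays where left; about 1 N at the knob turns it; closed fingers can push it shut
- knob_mid (a point): middle of the upright orange knob on the turnbutton bar: 16 mm diameter, 36 mm tall (z = 226 to 262 mm), 86 mm from the pivot; this point is at z = 244 mm
- tumbler: stainless steel tumbler, radius 36 mm, 100 mm tall; leave alone. Origin: centre of the underside
- ashtray: blue ceramic ashtray, radius 56 mm, 32 mm tall; leave alone. Origin: centre of the underside
- bowl: empty yellow plastic bowl, radius 70 mm, 55 mm tall; leave alone. Origin: centre of the underside
- domino_holder: clear acrylic domino holder of three tiers with dominoes, 106 x 200 x 108 mm; leave alone. Origin: centre of the underside
- clip: chrome spring clip lying flat, 75 x 34 x 24 mm; leave alone. Origin: centre of the underside
- herb_pot: terracotta pot with herbs, radius 50 mm, 80 mm tall, leaves to 160 mm; leave alone. Origin: centre of the underside

How it is judged:
By the outcome, as a careful person would: the job done as asked, in the order asked, and still so for the second after the job is handed in, with the robot touching nothing.
It also fails if it takes over 61 s, if anything falls off the work surface, if the arm or the gripper's body presses on something with over 40 N, if the wrist force passes 120 N, or if a joint passes its speed limit or range.

## Working session

There is one attempt and no reset: what is moved stays moved. The work goes in short steps, Python scripts to look and compute and a shell command to move; the robot and the scene stay as the last step left them, time stands still between calls to the robot, and variables do not carry over. Pictures are saved under pics/ and viewed, at most 12 in all, crops included, and the job is handed in when it is done.

```bash
ls; mkdir -p pics; cat > h.py <<'E'
import numpy as np, cv2
from cell import telemetry, vision, ticket, manip
from scipy.spatial.transform import Rotation as R
def cloud(name):
    c=vision.calibration(name); p,d=vision.read_camera(name)
    f=240/np.tan(np.radians(c["fov_y"])/2)
    K=np.array([[f,0,c["cx"]],[0,f,c["cy"]],[0,0,1.]])
    v,u=np.mgrid[0:480,0:640]
    uv=np.stack([u,v],-1).reshape(-1,1,2).astype(float)
    n=cv2.undistortPoints(uv,K,np.array([c["k1"],0,0,0,0.])).reshape(480,640,2)
    P=np.dstack([n,np.ones((480,640))])*d[...,None]
    T=np.array(c["pose"]); W=P@T[:3,:3].T+T[:3,3]
    W[d<=0]=np.nan
    return p,d,W,n,T
E
python3 - <<'E'
from h import *
s=telemetry.read_state(); print(s, manip.grip_point_offset)
for n in ["scene","top"]:
    p,d,W,_,T=cloud(n); cv2.imwrite(f"pics/{n}0.png",p); np.save(n+"0.npy",W); print(n,T.round(3).tolist())
E
```

```text
pics
{'time': 0.0, 'joint_pos': array([-1.24489608,  0.4694474 , -0.04859122,  1.53367411,  0.02409487,
        1.1409829 , -0.08225326]), 'joint_velocities': array([-4.36485805e-04,  4.27379213e-04, -1.38764800e-03, -6.30951517e-04,
       -8.49959535e-04,  2.78185088e-03, -7.65481511e-05]), 'joint_torque': array([-2.15776831e-04, -5.07995760e+01, -8.10468849e-02, -2.36163586e+01,
       -6.14766008e-02,  3.79350060e-02,  1.76301642e-04]), 'position': array([0.23428352, 0.63241093, 0.22150379]), 'tcp_rot': array([-5.54239618e-01, -3.09203668e+00,  2.99483713e-03]), 'force': array([0.45197462, 0.27356241, 0.2765543 ]), 'ft_torque': array([-0.02625095,  0.02969552,  0.01045858]), 'grip_force': 0.0, 'opening': 0.08718023025831309} 0.0187
scene [[0.561, 0.59, -0.581, 1.271], [0.828, -0.407, 0.387, -0.467], [-0.008, -0.698, -0.716, 1.021], [0.0, 0.0, 0.0, 1.0]]
top [[-0.025, -0.987, 0.16, 0.413], [-1.0, 0.026, 0.007, 0.001], [-0.012, -0.16, -0.987, 1.265], [0.0, 0.0, 0.0, 1.0]]
```

View pics/scene0.png

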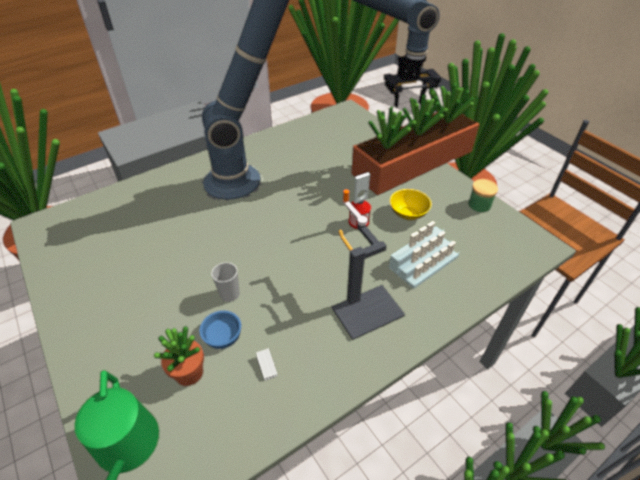

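View pics/top0.png

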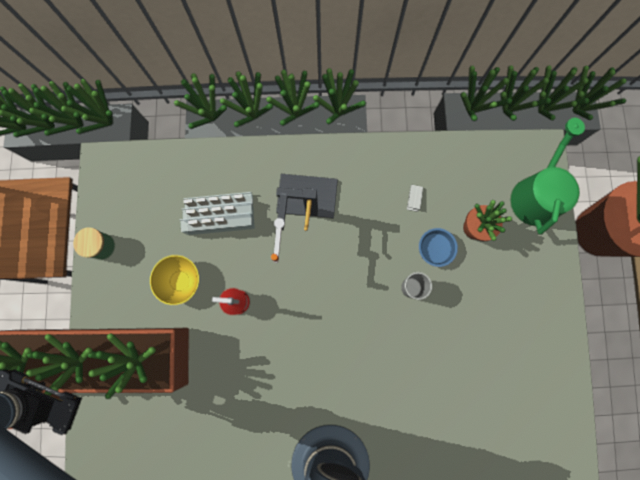

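The scene view shows the lantern at (360,212) with its plate at (362,183), and the stand's post at (355,280) with the turnbutton at (350,205). In the top view the lantern cap is at (235,300), its plate runs (213,300) to (248,300), the peg runs (310,200) to (307,228), and the bar runs (279,222) to (275,257). Next I measure these.

```bash
cat > m.py <<'E'
from h import *
def colorpts(p,W,kind):
    b,g,r=[p[...,i].astype(int) for i in range(3)]
    m={'orange':(r>150)&(r-b>100)&(g>60)&(g<r-40),'red':(r>100)&(g<60)&(b<60)}[kind]
    return m
for n in ["scene","top"]:
    p=cv2.imread(f"pics/{n}0.png"); W=np.load(n+"0.npy"); X,Y,Z=W[...,0],W[...,1],W[...,2]
    print("==",n)
    reg=(X>.3)&(X<1.0)&(Y>-.1)&(Y<.35)
    for k in ['orange','red']:
        m=colorpts(p,W,k)&reg&(Z>.02)
        k_,l,st,c=cv2.connectedComponentsWithStats(m.astype(np.uint8))
        for i in range(1,k_):
            if st[i,4]>6:
                q=W[l==i]; print(k,st[i].tolist(),np.nanmedian(q,0).round(4),np.nanmin(q,0).round(3),np.nanmax(q,0).round(3))
    # tall grey/white blobs
    m=reg&(Z>.125)
    k_,l,st,c=cv2.connectedComponentsWithStats(m.astype(np.uint8))
    for i in range(1,k_):
        if st[i,4]>15:
            q=W[l==i]; print('tall',st[i].tolist(),np.nanmedian(q,0).round(4),np.nanmin(q,0).round(3),np.nanmax(q,0).round(3))
    m=reg&(Z>.12)
    r=cv2.minAreaRect((W[m&(X<.56)][:,:2]*1000).astype(np.float32)) ; print('lantern? rect',r)
E
python3 m.py
python3 - <<'E'
import cv2
p=cv2.imread('pics/top0.png'); q=cv2.imread('pics/scene0.png')
a=cv2.resize(p[170:320,200:350],(400,400),interpolation=cv2.INTER_CUBIC); b=cv2.resize(q[170:340,300:420],(400,567),interpolation=cv2.INTER_CUBIC)[:400]
b=cv2.resize(q[170:320,290:440],(400,400),interpolation=cv2.INTER_CUBIC)
cv2.imwrite('pics/crop.png',cv2.hconcat([a,b]))
E
```

```text
== scene
orange [344, 190, 5, 11, 35] [0.5468 0.1158 0.2578] [0.534 0.109 0.236] [0.552 0.124 0.263]
orange [364, 201, 7, 11, 14] [0.464  0.2749 0.0745] [0.444 0.259 0.069] [0.487 0.285 0.088]
orange [340, 230, 12, 20, 50] [0.6425 0.0404 0.1978] [0.617 0.034 0.194] [0.675 0.046 0.215]
red [352, 202, 18, 12, 138] [0.4662 0.2458 0.0806] [0.421 0.23  0.068] [0.488 0.276 0.096]
tall [354, 173, 16, 24, 247] [0.4521 0.2481 0.1709] [0.436 0.227 0.126] [0.458 0.277 0.199]
tall [339, 190, 48, 90, 1227] [0.6996 0.0717 0.205 ] [0.534 0.014 0.125] [0.725 0.124 0.263]
lantern? rect ((491.9948425292969, 184.5780029296875), (38.978981018066406, 198.16384887695312), 33.39181900024414)
== top
orange [271, 254, 6, 6, 30] [0.5431 0.1163 0.2606] [0.537 0.111 0.259] [0.549 0.123 0.265]
red [221, 289, 25, 25, 396] [0.4464 0.2442 0.0775] [0.418 0.217 0.021] [0.482 0.284 0.092]
tall [271, 188, 46, 75, 1050] [0.6842 0.0941 0.2081] [0.534 0.017 0.128] [0.722 0.123 0.265]
tall [213, 297, 24, 7, 89] [0.449  0.2437 0.195 ] [0.441 0.229 0.125] [0.457 0.274 0.201]
lantern? rect ((493.3618469238281, 184.58139038085938), (37.719642639160156, 195.1936492919922), 33.61345672607422)
```

View pics/crop.png

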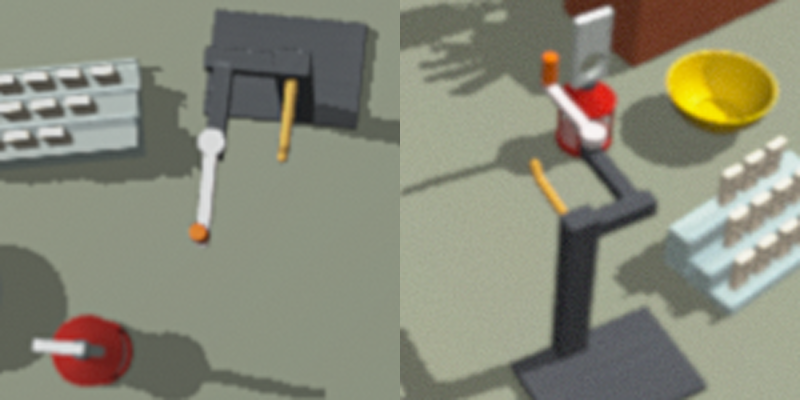

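The crop confirms it: the lantern plate lies almost along world y, the peg points to the robot with a slight yaw, and the bar lies roughly along the stand's -x with its knob at (0.545, 0.116). Now I fit them precisely.

```bash
cat > fit.py <<'E'
from h import *
import sys
tag=sys.argv[1] if len(sys.argv)>1 else "0"
def pca(q):
    c=q.mean(0); w,v=np.linalg.eigh(np.cov((q-c).T)); return c,v[:,-1],v[:,0],np.sqrt(w)
for n in ["scene","top"]:
    p=cv2.imread(f"pics/{n}{tag}.png").astype(int); W=np.load(f"{n}{tag}.npy"); X,Y,Z=W[...,0],W[...,1],W[...,2]
    b,g,r=p[...,0],p[...,1],p[...,2]; print("==",n)
    reg=(X>.4)&(X<.5)&(Y>.2)&(Y<.3)&(Z>.15)
    q=W[reg]; r_=cv2.minAreaRect((q[q[:,2]>.16][:,:2]*1000).astype(np.float32)); print('plate',r_,'zmax',np.percentile(q[:,2],[50,90,98]).round(4))
    c,v,nrm,s=pca(q[:,:2]); print('  c',c.round(4),'dir deg',np.degrees(np.arctan2(v[1],v[0]))%180,s.round(4))
    m=(r>150)&(r-b>80)&(X>.6)&(X<.72)&(abs(Y-.04)<.03)&(Z>.18)
    c,v,_,_=pca(W[m]); v=v*np.sign(v[0]); print('peg',c.round(4),v.round(3),'yaw',np.degrees(np.arctan2(v[1],v[0])), W[m].min(0).round(3),W[m].max(0).round(3))
    m=(Z>.2)&(X>.66)&(X<.76)&(Y>-.02)&(Y<.13)&(b<110)
    rr=cv2.minAreaRect((W[m][:,:2]*1000).astype(np.float32)); print('post/arm tops',rr,np.percentile(W[m][:,2],[50,95]).round(4))
    for zlo,zhi,nm in [(.006,.04,'foot')]:
        m=(Z>zlo)&(Z<zhi)&(X>.6)&(X<.9)&(Y>-.12)&(Y<.16)&(r<90)
        rr=cv2.minAreaRect((W[m][:,:2]*1000).astype(np.float32)); print(nm,rr,m.sum(),np.median(Z[m]).round(4))
    m=(p.min(-1)>150)&(Z>.2)&(X>.54)&(X<.7)&(Y>.08)&(Y<.15)
    c,v,_,_=pca(W[m][:,:2]); v=v*np.sign(v[0]);print('bar',c.round(4),'dir',np.degrees(np.arctan2(v[1],v[0])),np.median(W[m][:,2]).round(4),W[m].min(0).round(3),W[m].max(0).round(3))
E
python3 fit.py
```

```text
== scene
plate ((449.2215270996094, 252.09231567382812), (49.564212799072266, 14.141681671142578), 84.30242919921875) zmax [0.1782 0.1954 0.1979]
  c [0.4512 0.2498] dir deg 81.4407319249048 [0.0032 0.0146]
peg [0.6417 0.0402 0.1996] [ 0.968 -0.131 -0.215] yaw -7.735171039529328 [0.613 0.033 0.192] [0.675 0.048 0.215]
post/arm tops ((688.0428466796875, 64.4251480102539), (96.74888610839844, 63.06488800048828), 85.44766998291016) [0.2069 0.2163]
foot ((753.9618530273438, 41.75129318237305), (162.3990478515625, 120.3442611694336), 83.16136169433594) 464 0.011
bar [0.599  0.1095] dir -5.792348826737249 0.2256 [0.548 0.097 0.22 ] [0.64  0.12  0.231]
== top
plate ((449.4906921386719, 251.2703094482422), (46.73521041870117, 9.801475524902344), 80.81262969970703) zmax [0.1951 0.1979 0.1995]
  c [0.4492 0.2482] dir deg 80.371001763228 [0.0027 0.0149]
peg [0.6551 0.0407 0.1989] [ 0.976 -0.123 -0.179] yaw -7.1826058696033 [0.615 0.033 0.191] [0.693 0.048 0.214]
post/arm tops ((691.2765502929688, 66.52189636230469), (61.550106048583984, 99.84268951416016), 0.6132608652114868) [0.2075 0.2176]
foot ((753.3319702148438, 45.96513748168945), (170.15835571289062, 119.7942886352539), 81.98489379882812) 1483 0.0121
bar [0.6025 0.1108] dir -5.778265880527115 0.2268 [0.553 0.098 0.204] [0.646 0.12  0.232]
```

```bash
cat > go.py <<'E'
from h import *
import sys
a=[float(x) for x in sys.argv[1:]]
s=telemetry.read_state(); M=R.from_rotvec(s["tcp_rot"]).as_matrix()
y=np.degrees(np.arctan2(M[1,1],M[0,1])); print("pos",s["position"].round(4),"tool y deg",y.round(2),"tool z",M[:,2].round(4),"t",s["time"],"F",s["force"].round(1),"open",s["opening"].round(4),"grip",s["grip_force"],"q",s["joint_pos"].round(2))
d=M.T@(np.array(a[:3])/1000-s["position"])*1000
print("shift mm",d.round(1),"turn",np.radians((y-a[3]+90)%180-90).round(3))
E
python3 go.py 449.4 251.5 270 -9.2
python3 -c "
from h import *
print(np.array(vision.calibration('wrist')['pose']).round(3))"
```

```text
[[ 0.347  0.903  0.253  0.165]
 [ 0.938 -0.334 -0.096  0.659]
 [-0.002  0.271 -0.963  0.383]
 [ 0.     0.     0.     1.   ]]Traceback (most recent call last):
  File "go.py", line 5, in <module>
    y=np.degrees(np.arctan2(M[1,1],M[0,1])); print("pos",s["position"].round(4),"tool y deg",y.round(2),"tool z",M[:,2].round(4),"t",s["time"],"F",s["force"].round(1),"open",s["opening"].round(4),"grip",s["grip_force"],"q",s["joint_pos"].round(2))
                                                                                                                                                                              ^^^^^^^^^^^^^^^^^^
AttributeError: 'float' object has no attribute 'round'
```

```bash
sed -i 's/s\["opening"\].round(4)/round(s["opening"],4)/' go.py
python3 go.py 449.4 251.5 270 -9.2
```

```text
pos [0.2343 0.6325 0.2216] tool y deg 69.68 tool z [-6.0e-04 -1.7e-03 -1.0e+00] t 0.1 F [ 0.2 -0.1  0.6] open 0.0869 grip 0.0 q [-1.24  0.47 -0.05  1.53  0.02  1.14 -0.08]
shift mm [-334.1 -282.6  -47.9] turn 1.377
```

```bash
python3 -m jog '[[[70,0,0,-48,0],[70,-33,-28,-60,0.13],[70,-66,-56,-60,0.27],[70,-100,-85,-60,0.41],[70,-134,-113,-60,0.55],[70,-167,-141,-60,0.69],[70,-200,-170,-60,0.83],[70,-234,-198,-55,0.97],[70,-267,-226,-50,1.1],[70,-300,-254,-48,1.24],[70,-334,-283,-48,1.377],[70,-334,-283,-48,1.377],[70,-334,-283,-48,1.377]]]' 20
python3 go.py 449.4 251.5 166 -9.2
python3 - <<'E'
from h import *
for n in ["wrist"]:
    p,d,W,_,T=cloud(n); cv2.imwrite("pics/wrist1.png",p); np.save("wrist1.npy",W)
    Z=W[...,2]; m=(Z>.185)&(Z<.21)&(W[...,0]>.4)&(W[...,0]<.5)&(W[...,1]>.2)&(W[...,1]<.3)
    q=W[m]; print(m.sum(),cv2.minAreaRect((q[:,:2]*1000).astype(np.float32)),np.median(q,0))
E
```

```text
time: 1.4
position: [0.4496, 0.2506, 0.2704]
tcp_rot: [-2.395, -2.033, 0.001]
force: [-0.1, -0.1, -0.5]
opening: 0.0699
grip_force: 0.0
pos [0.4496 0.2506 0.2704] tool y deg -9.34 tool z [-5.e-04  1.e-04 -1.e+00] t 1.4 F [-0.1 -0.1 -0.5] open 0.0699 grip 0.0 q [-0.9   0.16  0.35  1.86 -0.06  1.13 -0.69]
shift mm [  0.9  -0.2 104.4] turn -0.002
1146 ((448.4830627441406, 252.78173828125), (46.348175048828125, 10.057178497314453), 83.84742736816406) [0.44873192 0.25471961 0.19548191]
```

View pics/wrist1.png

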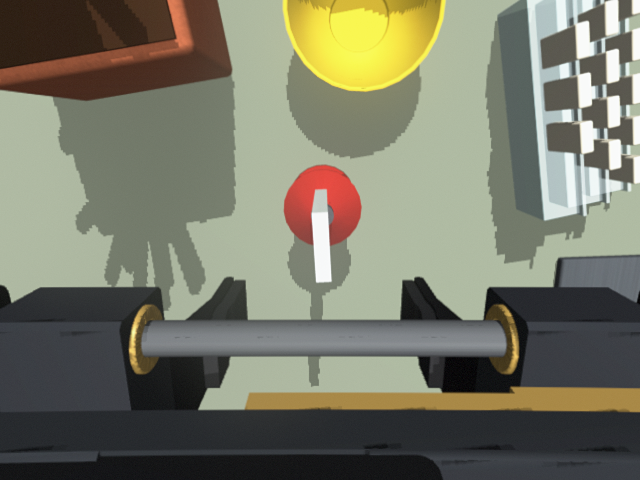

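The wrist view shows the lantern plate's white top at (322,245), between the open fingers (pads at about 240 and 405) and turned slightly. The sharp rectangle fit, 46.3 x 10.1 mm, gives a yaw of about -6.2° and a centre of (448.5, 252.8). I turn to match and go down.

```bash
python3 -m jog '[[[70,1,-1,30,-0.05],[70,2,-1,60,-0.05],[70,2,-1,90,-0.05],[70,2,-1,104,-0.05],[70,2,-1,104,-0.05],[0,2,-1,104,-0.05],[0,2,-1,104,-0.05],[0,2,-1,104,-0.05],[0,2,-1,104,-0.05],[0,2,-1,104,-0.05],[0,2,-1,104,-0.05]]]' 40
python3 go.py 449.4 251.5 166 -6.2
```

```text
time: 2.55
position: [0.4488, 0.2538, 0.1668]
tcp_rot: [-2.341, -2.095, -0.001]
force: [-0.1, 0.2, 0.2]
opening: 0.0297
grip_force: 0.0
pos [0.4488 0.2538 0.1668] tool y deg -6.37 tool z [ 4.e-04  5.e-04 -1.e+00] t 2.55 F [-0.1  0.2  0.2] open 0.0297 grip 0.0 q [-0.87  0.27  0.33  1.99 -0.11  0.9  -0.59]
shift mm [-2.2  0.9  0.8] turn -0.003
```

```bash
python3 -m jog '[[[0,0,0,0,0],[0,0,0,0,0],[0,0,0,0,0],[0,0,0,0,0],[0,0,0,-20,0],[0,0,0,-50,0],[0,0,0,-77,0],[0,0,0,-77,0]]]' 40
python3 go.py 455.3 67.6 241.8 -7.8
```

```text
time: 3.35
position: [0.4505, 0.2547, 0.2464]
tcp_rot: [2.341, 2.094, 0.011]
force: [0.5, 0.9, -3.3]
opening: 0.0099
grip_force: 40.0
pos [0.4505 0.2547 0.2464] tool y deg -6.37 tool z [ 0.0053  0.0042 -1.    ] t 3.35 F [ 0.5  0.9 -3.3] open 0.0099 grip 39.99985381029546 q [-0.89  0.18  0.34  1.89 -0.07  1.07 -0.63]
shift mm [-185.4   25.5    3.8] turn 0.025
```

```bash
python3 -m jog '[[[0,-15,2,0,0],[0,-45,6,2,0.025],[0,-80,11,2,0.025],[0,-115,16,2,0.025],[0,-150,20,2,0.025],[0,-175,24,2,0.025],[0,-186,25,2,0.025],[0,-186,25,2,0.025],[0,-186,25,2,0.025]]]'
python3 go.py 574.2 51.3 241 -7.8
python3 - <<'E'
from h import *
for n in ["scene","top"]:
    p,d,W,_,T=cloud(n); cv2.imwrite(f"pics/{n}2.png",p); np.save(n+"2.npy",W)
    X,Y,Z=W[...,0],W[...,1],W[...,2]
    r,b=p[...,2].astype(int),p[...,0].astype(int)
    m=(X>.38)&(X<.5)&(Y>.0)&(Y<.14)&(Z<.24)&(Z>.03)
    q=W[m]; print(m.sum(),np.percentile(q,[1,50,99],axis=0).round(4).tolist())
p=cv2.imread("pics/scene2.png"); cv2.imwrite("pics/scene2c.png",cv2.resize(p[60:340,180:460],(560,560),interpolation=cv2.INTER_CUBIC))
E
```

```text
time: 4.25
position: [0.4523, 0.0671, 0.2408]
tcp_rot: [-2.365, -2.066, 0.001]
force: [0.3, 0.3, -4.9]
opening: 0.0101
grip_force: 40.0
pos [0.4523 0.0671 0.2408] tool y deg -7.73 tool z [-1.5e-03  3.0e-04 -1.0e+00] t 4.25 F [ 0.3  0.3 -4.9] open 0.0101 grip 39.9990348983556 q [-0.68  0.08  0.48  2.02 -0.05  1.04 -0.32]
shift mm [  0.7 122.9  -0.4] turn 0.001
879 [[0.4249, 0.0311, 0.0761], [0.4632, 0.0547, 0.1476], [0.4872, 0.0964, 0.2363]]Traceback (most recent call last):
  File "<stdin>", line 7, in <module>
    return _quantile_unchecked(
        a, q, axis, out, overwrite_input, method, keepdims, weights)
    return _ureduce(a,
                    func=_quantile_ureduce_func,
    ...<5 lines>...
                    overwrite_input=overwrite_input,
                    method=method)
    r = func(a, **kwargs)
    result = _quantile(arr,
                       quantiles=q,
    ...<2 lines>...
                       out=out,
                       weights=wgt)
    slices_having_nans = np.isnan(arr[-1, ...])
                                  ~~~^^^^^^^^^
IndexError: index -1 is out of bounds for axis 0 with size 0
```

```bash
python3 - <<'E'
from h import *
p=cv2.imread("pics/scene2.png"); W=np.load("scene2.npy"); X,Y,Z=W[...,0],W[...,1],W[...,2]
m=(X>.43)&(X<.475)&(Y>.02)&(Y<.11)&(Z>.180)&(Z<.225)&(p.min(-1)>100)
q=W[m]; print(m.sum(),np.percentile(q,[2,50,98],axis=0).round(4).tolist())
n=np.array([.9907,-.1357]);t=np.array([.1357,.9907])
print("along t",np.percentile(q[:,:2]@t,[1,5,95,99]).round(4),"tcp",np.array([.4523,.0671])@t, "along n",np.percentile(q[:,:2]@n,[5,50,95]),np.array([.4523,.0671])@n)
cv2.imwrite("pics/scene2c.png",cv2.resize(p[130:310,250:430],(560,560),interpolation=cv2.INTER_CUBIC))
E
```

```text
138 [[0.4469, 0.0426, 0.1808], [0.4546, 0.0643, 0.2015], [0.4611, 0.0881, 0.2242]]
along t [0.1032 0.1039 0.1487 0.1505] tcp 0.12785308 along n [0.43671611 0.44209385 0.44613481] 0.43898813999999997
```

View pics/scene2c.png

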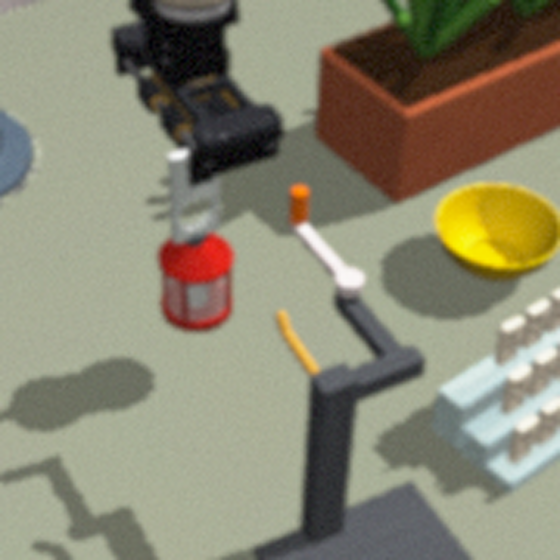

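The lantern hangs straight in the fingers at crop (197,280), the peg tip is at (283,315) and the knob at (300,200), and the path along the peg line is clear. I insert in two stages.

```bash
python3 -m jog '[[[0,1,10,0,0],[0,1.5,40,0,0],[0,1.5,75,0,0],[0,1.5,105,0,0],[0,1.5,120,0,0],[0,1.5,123,0,0],[0,1.5,123,0,0],[0,1.5,123,0,0]]]'
python3 go.py 655.6 41.2 241 -7.8
python3 - <<'E'
from h import *
p,d,W,_,T=cloud("scene"); np.save("scene3.npy",W); cv2.imwrite("pics/scene3.png",p); X,Y,Z=W[...,0],W[...,1],W[...,2]
m=(X>.55)&(X<.61)&(Y>.01)&(Y<.085)&(Z>.175)&(Z<.225)&(p.min(-1)>90)
q=W[m];n=np.array([.9907,-.1357]);t=np.array([.1357,.9907])
print(m.sum(),"plate t",np.percentile(q[:,:2]@t,[1,5,95,99]).round(4))
b,r=p[...,0].astype(int),p[...,2].astype(int)
m=(r>130)&(r-b>70)&(X>.6)&(X<.7)&(abs(Y-.04)<.03)&(Z>.18)
print("peg t",np.percentile(W[m][:,:2]@t,[5,50,95]).round(4))
cv2.imwrite("pics/scene3c.png",cv2.resize(p[140:260,290:410],(600,600),interpolation=cv2.INTER_CUBIC))
E
```

```text
time: 5.15
position: [0.5741, 0.0515, 0.2412]
tcp_rot: [-2.365, -2.066, 0.001]
force: [-0.4, 0.0, -4.9]
opening: 0.01
grip_force: 40.0
pos [0.5741 0.0515 0.2412] tool y deg -7.73 tool z [-1.4e-03  4.0e-04 -1.0e+00] t 5.15 F [-0.4  0.  -4.9] open 0.01 grip 39.99891500920057 q [-0.56  0.31  0.51  1.77 -0.17  1.1  -0.13]
shift mm [ 0.8 82.1  0. ] turn 0.001
163 plate t [0.1035 0.1049 0.1482 0.1498]
peg t [0.1226 0.1265 0.1313]
```

View pics/scene3c.png

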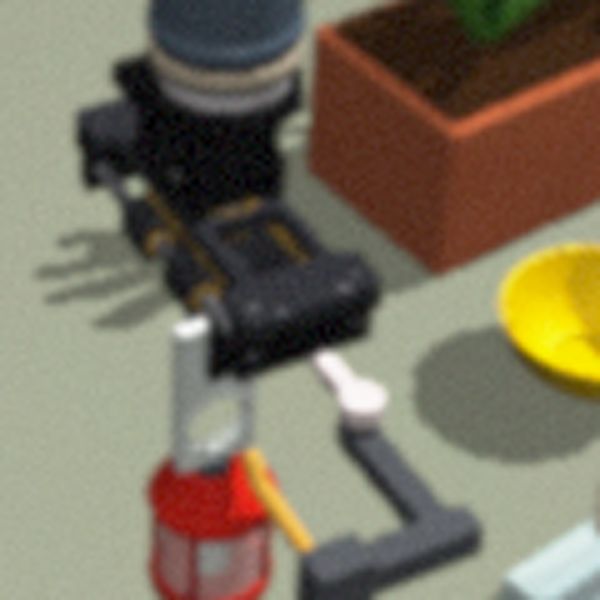

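The plate's eye (crop (215,420)) faces the peg tip (250,455). The lateral centres agree within 1 mm (0.1265 for both).

```bash
python3 -m jog '[[[0,0,8,0,0],[0,0,20,0,0],[0,0,32,0,0],[0,0,44,0,0],[0,0,56,0,0],[0,0,68,0,0],[0,0,78,0,0],[0,0,82,0,0],[0,0,82,0,0],[0,0,82,0,0]]]'
python3 go.py 655.6 40.2 221.5 -7.8
```

```text
time: 6.2
position: [0.6555, 0.0398, 0.241]
tcp_rot: [-2.366, -2.065, 0.002]
force: [-1.8, 1.0, -5.1]
opening: 0.0099
grip_force: 40.0
pos [0.6555 0.0398 0.241 ] tool y deg -7.8 tool z [-0.0018  0.     -1.    ] t 6.2 F [-1.8  1.  -5.1] open 0.0099 grip 40.02151044784114 q [-0.48  0.45  0.51  1.58 -0.23  1.17 -0.06]
shift mm [ 0.4  0.1 19.5] turn 0.0
```

```bash
python3 -m jog '[[[0,0,0,5,0],[0,0,0,10,0],[0,0,0,14,0],[0,0,0,17,0],[0,0,0,18,0],[0,0,0,18,0],[0,0,0,18,0]]]'
```

```text
time: 6.9
position: [0.6559, 0.04, 0.2231]
tcp_rot: [-2.367, -2.065, 0.001]
force: [-3.2, 0.1, -3.6]
opening: 0.0098
grip_force: 40.1
```

```bash
python3 -m jog '[[[0,0,0,1,0],[0,0,0,2,0],[0,0,0,2,0],[0,0,0,2,0]]]'
python3 - <<'E'
from h import *
p,d,W,_,T=cloud("scene"); cv2.imwrite("pics/scene4.png",p)
cv2.imwrite("pics/scene4c.png",cv2.resize(p[140:300,290:450],(600,600),interpolation=cv2.INTER_CUBIC))
E
```

```text
time: 7.3
position: [0.656, 0.0398, 0.2216]
tcp_rot: [-2.367, -2.065, 0.0]
force: [-5.0, 0.5, -0.9]
opening: 0.0094
grip_force: 40.1
```

View pics/scene4c.png

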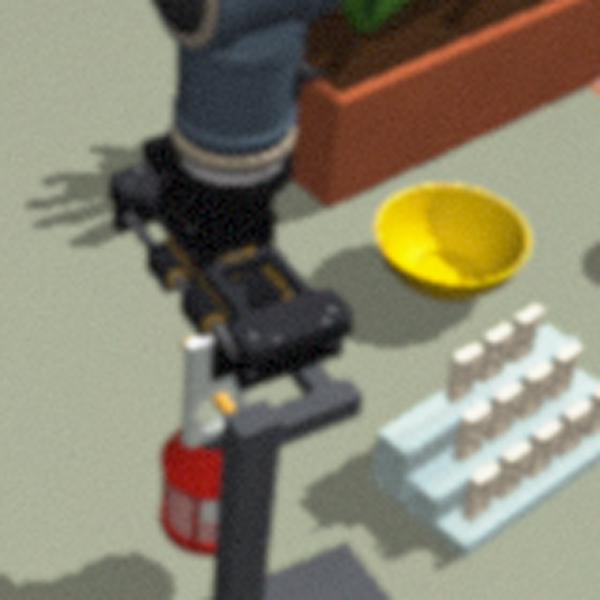

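The peg now shows behind the plate, emerging through the eye at crop (222,402), and the vertical force has dropped to -0.9 N, so the lantern is resting on the peg. The cap presses lightly on the post, so I back off 1.5 mm, open and rise.

```bash
python3 -m jog '[[[0,0,-1.5,0,0],[0,0,-1.5,0,0],[16,0,-1.5,0,0],[22,0,-1.5,0,0],[28,0,-1.5,0,0],[28,0,-1.5,0,0],[28,0,-1.5,-8,0],[28,0,-1.5,-25,0],[28,0,-1.5,-60,0],[28,0,-1.5,-100,0],[28,0,-1.5,-100,0]]]'
python3 -c "
from h import *
p,d,W,_,T=cloud('scene'); cv2.imwrite('pics/scene5.png',p)
cv2.imwrite('pics/scene5c.png',cv2.resize(p[140:300,290:450],(600,600),interpolation=cv2.INTER_CUBIC))
"
```

```text
time: 8.45
position: [0.658, 0.0393, 0.3288]
tcp_rot: [2.362, 2.06, 0.016]
force: [-0.4, -0.8, -0.3]
opening: 0.0284
grip_force: 0.0
```

View pics/scene5c.png

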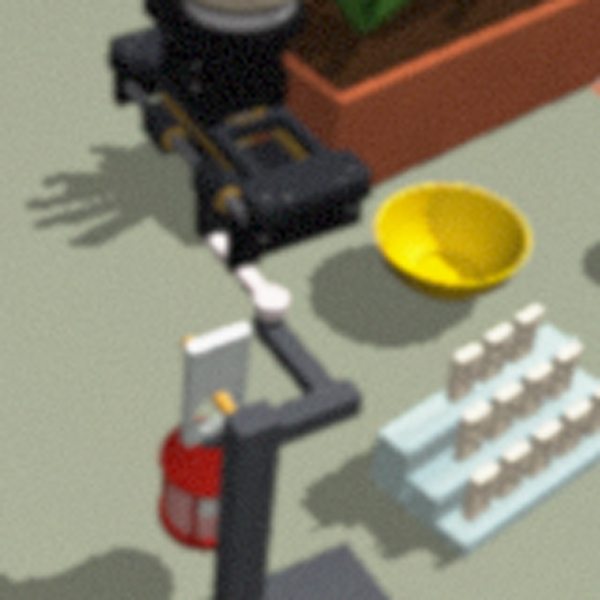

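The lantern hangs free on the peg: its plate is at crop (217,365), the peg emerges at (222,402), and the gripper is clear. Next is the knob.

```bash
python3 go.py 544.8 116.6 300 82.2
```

```text
pos [0.6566 0.0395 0.3257] tool y deg -7.81 tool z [ 7.7e-03  9.0e-04 -1.0e+00] t 8.5 F [-0.3 -0.   0.7] open 0.0283 grip 0.0 q [-0.49  0.4   0.53  1.47 -0.2   1.32 -0.09]
shift mm [  61.2 -121.4   24.9] turn 1.571
```

```bash
python3 -m jog '[[[28,0,0,0,0],[40,5,-10,0,-0.14],[50,10,-22,0,-0.28],[50,16,-34,0,-0.42],[50,23,-46,0,-0.57],[50,30,-58,3,-0.71],[50,36,-71,6,-0.85],[50,42,-84,10,-1],[50,48,-97,14,-1.14],[50,55,-110,18,-1.28],[50,61,-121,22,-1.43],[50,61,-121,25,-1.571],[50,61,-121,25,-1.571],[50,61,-121,25,-1.571]]]' 10
python3 go.py 544.8 116.6 236 82.2
python3 - <<'E'
from h import *
p,d,W,_,T=cloud("wrist"); cv2.imwrite("pics/wrist6.png",p); X,Y,Z=W[...,0],W[...,1],W[...,2]
b,g,r=[p[...,i].astype(int) for i in range(3)]
m=(r>130)&(r-b>80)&(Z>.24)&(Z<.275)&(X>.5)&(X<.6)
q=W[m]; print(m.sum(),np.percentile(q,[2,50,98],axis=0).round(4).tolist())
t=m&(Z>.257); print("top",np.percentile(W[t],[2,50,98],axis=0).round(4).tolist())
E
```

```text
time: 9.9
position: [0.5428, 0.1165, 0.2957]
tcp_rot: [-0.218, -3.132, 0.001]
force: [-0.3, 0.0, -0.3]
opening: 0.0498
grip_force: 0.0
pos [0.5428 0.1165 0.2957] tool y deg 82.03 tool z [-1.6e-03 -6.0e-04 -1.0e+00] t 9.9 F [-0.3  0.  -0.3] open 0.0498 grip 0.0 q [-0.47  0.21  0.22  1.73 -0.05  1.2   1.19]
shift mm [-2.   0.4 59.7] turn -0.003
699 [[0.535, 0.1104, 0.2439], [0.5408, 0.1182, 0.2613], [0.5484, 0.1245, 0.2627]]
top [[0.535, 0.1103, 0.2592], [0.5416, 0.1174, 0.2614], [0.5485, 0.1241, 0.2627]]
```

View pics/wrist6.png

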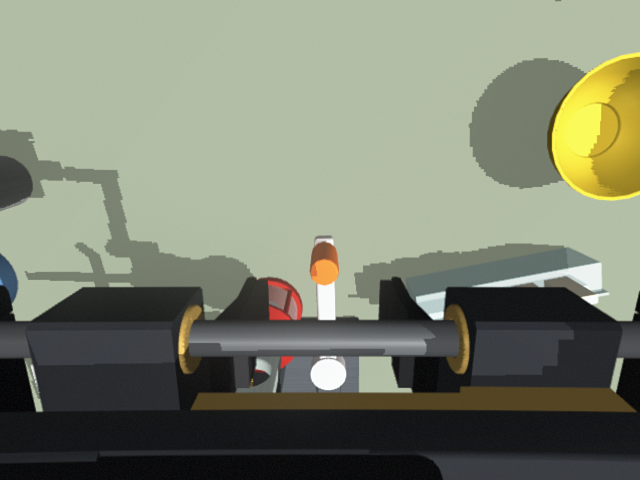

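The wrist view shows the knob at (324,262), centred between the open fingers, and the pivot at (328,373). The knob's top measures (542, 117.3, 261) mm, right under the TCP, so I descend and grip lightly.

```bash
python3 -m jog '[[[50,0,0.5,20,0],[50,0,0.5,40,0],[50,0,0.5,55,0],[50,0,0.5,59,0],[50,0,0.5,59,0],[0,0,0.5,59,0],[0,0,0.5,59,0],[0,0,0.5,59,0],[0,0,0.5,59,0],[0,0,0.5,59,0],[0,0,0.5,59,0],[0,0,0.5,59,0],[0,0,0.5,59,0]]]' 10
python3 go.py 544.8 116.6 236 82.2
python3 - <<'E'
from h import *
s=telemetry.read_state(); M=R.from_rotvec(s["tcp_rot"]).as_matrix(); k=s["position"]
piv=np.array([.6305,.1082]); v=k[:2]-piv; L=np.hypot(*v); a0=np.arctan2(v[1],v[0]); print(L,np.degrees(a0))
end=np.radians(-97.8); a0%=2*np.pi; end%=2*np.pi
for a in np.linspace(a0,end,16):
    q=piv+.086*np.array([np.cos(a),np.sin(a)]); d=M.T@np.array([*(q-k[:2]),0])*1000; print(d[:2].round(1).tolist(),end=' ')
E
```

```text
time: 11.25
position: [0.5432, 0.1173, 0.2377]
tcp_rot: [0.213, 3.134, 0.0]
force: [-0.2, -0.1, 1.0]
opening: 0.0155
grip_force: 10.0
pos [0.5432 0.1173 0.2377] tool y deg 82.22 tool z [ 1.e-04  1.e-04 -1.e+00] t 11.25 F [-0.2 -0.1  1. ] open 0.0155 grip 10.000082112383097 q [-0.46  0.26  0.21  1.81 -0.06  1.08  1.21]
shift mm [-1.6 -0.5  1.7] turn 0.0
0.08772634738418117 174.03668539465676
[-1.7, 0.1] [-2.5, -8.7] [-4.1, -17.4] [-6.6, -25.9] [-10.0, -34.0] [-14.1, -41.8] [-19.1, -49.1] [-24.7, -55.8] [-31.1, -62.0] [-38.0, -67.4] [-45.5, -72.1] [-53.4, -76.1] [-61.6, -79.2] [-70.1, -81.4] [-78.9, -82.8] [-87.7, -83.2]
```

```bash
python3 -m jog '[[[0,-1,-8.5,0,0],[0,-3,-17,0,0],[0,-6,-26,0,0],[0,-9,-34,0,0],[0,-13.5,-42,0,0],[0,-18.5,-49,0,0],[0,-24,-56,0,0],[0,-30.5,-62,0,0],[0,-37.5,-67.5,0,0],[0,-45,-72,0,0],[0,-53,-76,0,0],[0,-61.5,-79,0,0],[0,-70,-81.5,0,0],[0,-79,-83,0,0],[0,-87,-83,0,0],[0,-89,-83,0,0],[0,-89,-83,0,0],[0,-89,-83,0,0]]]'
python3 go.py 618.8 23 236 82.2
```

```text
time: 13.05
position: [0.6204, 0.0219, 0.2375]
tcp_rot: [0.214, 3.133, -0.002]
force: [0.2, -3.4, 3.2]
opening: 0.0155
grip_force: 10.0
pos [0.6204 0.0219 0.2375] tool y deg 82.17 tool z [ 7.0e-04 -1.4e-03 -1.0e+00] t 13.05 F [ 0.2 -3.4  3.2] open 0.0155 grip 9.995557941729203 q [-0.3   0.37  0.26  1.67 -0.1   1.12  1.42]
shift mm [1.7 0.9 1.5] turn -0.0
```

```bash
python3 -m jog '[[[0,-2,0,0,0],[0,-4,0,0,0],[0,-6,0,0,0],[0,-6,0,0,0],[0,-6,0,0,0]]]'
```

```text
time: 13.55
position: [0.6249, 0.0212, 0.2374]
tcp_rot: [-0.214, -3.131, 0.002]
force: [-5.3, -5.0, 6.2]
opening: 0.0156
grip_force: 10.0
```

```bash
python3 -m jog '[[[0,-6,0,0,0],[0,-6,0,0,0],[25,-6,0,0,0],[35,-6,0,0,0],[35,-6,0,0,0],[35,-6,0,0,0],[35,-6,0,-15,0],[35,-6,0,-40,0],[35,20,0,-70,0],[35,60,0,-80,0],[35,100,0,-80,0],[35,140,0,-80,0],[35,140,0,-80,0],[35,140,0,-80,0]]]'
python3 - <<'E'
from h import *
c=[]
n=np.array([.9907,-.1357]);t=np.array([.1357,.9907]); O=np.array([.6931,.035])
for nm in ["scene","wrist"]:
    p,d,W,_,T=cloud(nm); cv2.imwrite(f"pics/{nm}7.png",p); X,Y,Z=W[...,0],W[...,1],W[...,2]
    b,g,r=[p[...,i].astype(int) for i in range(3)]
    m=(r>130)&(r-b>80)&(Z>.235)&(Z<.275)&(X>.55)&(X<.7)&(abs(Y)<.15)
    if m.sum(): q=W[m]; print(nm,"knob",m.sum(),np.median(q,0).round(4),np.ptp(q,0).round(3))
    m=(p.min(-1)>150)&(Z>.219)&(Z<.232)&(X>.56)&(X<.66)&(Y>-.02)&(Y<.13)
    if m.sum()>20:
        q=W[m][:,:2]-O; S=np.c_[q@n,q@t]*1000; vx,vy,x0,y0=cv2.fitLine(S.astype(np.float32),cv2.DIST_HUBER,0,.01,.01).ravel(); print("bar",m.sum(),"angle off stand y deg",np.degrees(np.arctan(vx/vy)),x0,y0,np.ptp(S,0))
p=cv2.imread("pics/scene7.png"); cv2.imwrite('pics/scene7c.png',cv2.resize(p[140:300,290:450],(600,600),interpolation=cv2.INTER_CUBIC))
E
python3 go.py 618.8 23 236 82.2
```

```text
time: 14.95
position: [0.4876, 0.0414, 0.3192]
tcp_rot: [0.212, 3.131, 0.002]
force: [0.4, 1.1, 0.3]
opening: 0.0347
grip_force: 0.0
scene knob 54 [0.6216 0.0189 0.2539] [0.018 0.015 0.03 ]
bar 154 angle off stand y deg -2.771538 -71.99789 28.745335 [27.06667669 91.11730633]
pos [0.4886 0.0411 0.3184] tool y deg 82.19 tool z [ 2.1e-03  3.0e-04 -1.0e+00] t 15.05 F [-0.6  1.   0.1] open 0.0351 grip 0.0 q [-0.4   0.08  0.24  1.84 -0.02  1.23  1.29]
shift mm [-131.3   -0.3   82.7] turn -0.0
```

View pics/scene7c.png

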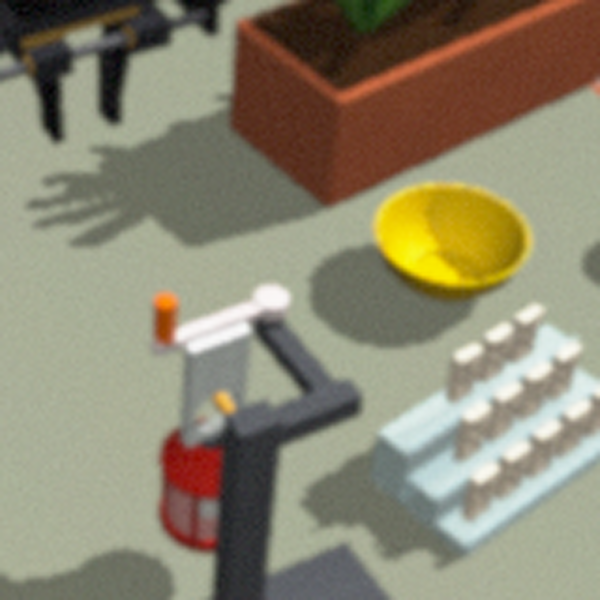

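The bar now lies across in front of the plate with the knob at crop (165,318), and the lantern is still hung. To be sure it is at the stop, I push the knob with closed fingers from the robot's side.

```bash
python3 go.py 586.1 27.5 240 82.2; python3 -m jog '[[[0,-30,0,0,0],[0,-65,0,0,0],[0,-90,-1,20,0],[0,-98,-1,50,0],[0,-98,-1,75,0],[0,-98,-1,78,0],[0,-98,-1,78,0],[0,-103,-1,78,0],[0,-108,-1,78,0],[0,-112,-1,78,0],[0,-114,-1,78,0],[0,-114,-1,78,0]]]'
python3 go.py 603 23 240 82.2
```

```text
pos [0.4886 0.0411 0.3184] tool y deg 82.19 tool z [ 2.1e-03  3.0e-04 -1.0e+00] t 15.05 F [-0.6  1.   0.1] open 0.0351 grip 0.0 q [-0.4   0.08  0.24  1.84 -0.02  1.23  1.29]
shift mm [-98.3  -0.2  78.6] turn -0.0
time: 16.25
position: [0.6001, 0.0248, 0.2399]
tcp_rot: [-0.213, -3.134, -0.001]
force: [-2.7, 0.3, 2.1]
opening: 0.0001
grip_force: 0.9
pos [0.6001 0.0248 0.2399] tool y deg 82.22 tool z [-4.e-04  3.e-04 -1.e+00] t 16.25 F [-2.7  0.3  2.1] open 0.0001 grip 0.876992552421143 q [-0.32  0.34  0.27  1.71 -0.1   1.11  1.42]
shift mm [-3.1 -1.4 -0.1] turn 0.0
```

```bash
for i in 1; do python3 -m jog '[[[0,-2,0,0,0],[0,-2,0,0,0],[0,-2,0,0,0]]]'; python3 -m jog '[[[0,-2,0,0,0],[0,-2,0,0,0],[0,-2,0,0,0]]]'; done
```

```text
time: 16.55
position: [0.6003, 0.0248, 0.2397]
tcp_rot: [-0.213, -3.13, -0.001]
force: [-7.2, 0.5, 4.7]
opening: 0.0003
grip_force: 3.4
time: 16.85
position: [0.6004, 0.0247, 0.2396]
tcp_rot: [-0.212, -3.126, -0.001]
force: [-10.7, 0.9, 8.4]
opening: 0.0007
grip_force: 5.8
```

The position has stalled while the force climbed to 10.7 N, so the bar is at its stop. I retreat and take a last check.

```bash
python3 -m jog '[[[0,8,0,0,0],[0,30,0,0,0],[0,60,0,-20,0],[0,90,0,-50,0],[0,120,0,-80,0],[0,120,0,-80,0],[0,120,0,-80,0],[0,120,0,-80,0]]]'
python3 - <<'E'
from h import *
p,d,W,_,T=cloud("scene"); q=cv2.imread("pics/scene7.png")
cv2.imwrite('pics/s8.png',cv2.resize(p[140:340,250:450],(600,600),interpolation=cv2.INTER_CUBIC))
print(np.abs(p.astype(int)-q)[165:300,325:450].max(-1).__gt__(50).sum())
E
```

```text
time: 17.65
position: [0.4855, 0.0403, 0.3186]
tcp_rot: [-0.214, -3.134, 0.001]
force: [0.8, 0.2, -0.2]
opening: 0.0004
grip_force: 0.0
0
```

View pics/s8.png

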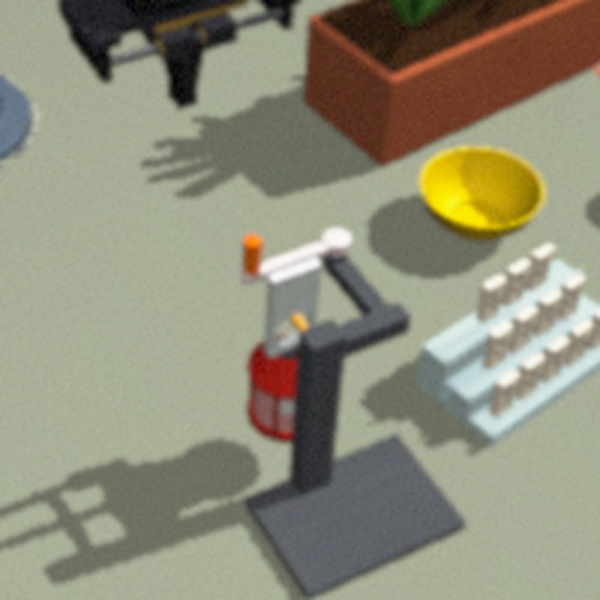

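The lantern hangs on the peg, the bar runs closed from (335,240) to the knob at (253,255), and the robot is clear of everything.

```bash
python3 -c "
from cell import ticket; print(ticket.close_job())"
```

```text
the job is handed in; nothing more can be done
None
```

The lantern hangs on the peg with the turnbutton closed against its stop, the other things on the table were left alone, and I handed the job in at about 18 s; no verdict came back.

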